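# Aim an inspection mirror at the indicator spot of a sterilised box

## Task

First slide the yellow shutter grip of the little inspection stand all the way to its open stop, so that the white camera's lens is uncovered. Then turn the mirror by its blue grip until the camera sees the red indicator spot on the instrument box behind the stand reflected near the middle of the mirror, and finish while still holding the mirror at that angle, because it springs back when let go. Do not shift the instrument box.

Things in the scene. Friction and masses are not known exactly. Their poses are not given: they have to be found in the camera images.
- stand: grey inspection stand, fixed to the table; plate 8 mm thick, 84 mm wide, with a white disc of radius 80 mm. Origin: table level, centre of the disc, on the mirror's upright axis. A white camera (60x50 mm, top 48 mm above table) at its -x looks along its +x at the mirror, lens front 127 mm from the axis. z up. Only the two grips rise over 53 mm.
- shutter (a joint): travel of the black shutter plate in front of the lens: 0 lens covered (it starts within 8 mm of that), 0.048 m open end stop. It slides along the stand's +y with about 3 N friction and stays where it is left.
- shutter_grip (a point): middle of the yellow shutter grip, an upright post 14x14 mm standing 47 to 87 mm above the table; this point is 67 mm up, axes as the stand's. It moves with the shutter and lies 112 mm from the mirror's axis, on the stand's -x side.
- mirror_grip (a point): middle of the blue mirror grip, an upright fin 12 mm thick, 46 mm long, 52 to 88 mm above the table, on the mirror's axis and turning with it; this point is 72 mm up. Its x axis is the direction the mirror faces (across the fin's thickness), y runs along the fin, z is up.
- mirror: flat mirror (64 mm wide, 36 mm tall) with its blue grip, one piece on an upright hinge; origin on the axis at table level, x the way it faces. A weak spring (0.012 N m plus 0.04 per rad) parks it facing 95 degrees counter-clockwise from above of the stand's +x; it turns up to 1.4 rad further counter-clockwise and goes back when let go.
- line_of_sight (a point): where the camera looks after the mirror: origin on the mirror's axis 26 mm above the table, x axis along the reflected line of sight, z up. An orange pointer on the white disc lies along it, geared to turn twice as far as the mirror (parked: 10 degrees counter-clockwise from the stand's +x). The spot is mid-view when this x axis, seen from above, points at it.
- indicator_spot (a point): centre of the red indicator spot (26 mm across, white rim) in the middle of a long side of the instrument box, under the lid's tab; 18 mm above the table, 0.15 to 0.26 m from the mirror's axis, on the stand's +y side.
- instrument_box: closed grey metal instrument box, 109 mm (x) by 188 mm (y), 42 mm tall, about 0.9 kg, loose on the table; origin at the centre of its underside, the spot is on its -x wall, 44 mm from the origin.

How it is judged:
By the outcome, as a careful person would: the job done as asked, in the order asked, and still so for the second after the job is handed in, while the arm keeps its last pose, push and grip.
It also fails if it takes over 42 s, if anything falls off the work surface, if the arm or the gripper's body presses on something with over 40 N, if the wrist force passes 120 N, or if a joint passes its speed limit or range.

## Robot

A 6-joint arm with a two-finger parallel gripper is mounted at the origin on a cart in front of the work surface, level with it; the furniture and walls round the work are solid. World frame = base frame: x ahead of the robot, y to its left, z up, the work surface at z = 0. Lengths are in mm, angles in rad, forces in N, time in s.
With the tool pointing down it reaches from about 400 to 825 mm from the base axis. Payload 7 kg.
Tool frame: the origin (TCP) lies midway between the tips of the shut fingers; the grasp point (between the pads) lies 19 mm behind it; z points along the fingers, y is the line along which they close (so a half turn about z gives the same grasp; the last joint's range is limited). The gripper opens to 88 mm and grips with 3 to 60 N. Pads are 19 mm wide; open, the fingers measure 130 mm over their backs; the gripper's body (78 mm by 193 mm) begins 47 mm behind the grasp point.
Start: joints at [1.455, 0.359, 0.012, 0, -1.224, -0.288], TCP at [265.224, 620.686, 226.561] pointing down, gripper open.
Joint ranges: [-3.07, 3.07], [-1.43, 2.12], [-1.02, 1.25], [-3.03, 1.67], [-3.05, -0], [-3.03, 3.03]. Speed limits (rad/s): [2.39, 2.39, 3.01, 3.14, 3.14, 3.14].

## Interface

Orientations are given as a rotation vector (axis times angle).
In Python, from plant import arm, optics gives the robot as it stands.
- The arm moves only by the shell command python3 -m creep 'ROWS' [OPENING] [FORCE]. ROWS is JSON, a list of rows, each a list of 6 numbers: the shift along the tool's x, y, z as a fraction of full scale, then the turn, a rotation vector about the tool's x, y, z as a fraction of full scale. In form: [[dx, dy, dz, rx, ry, rz], ...]. A call has exactly 8 rows; each row shifts and turns the commanded pose from where the row before left it, along the tool's axes as they then stand; what a row does not reach is not made up. Full scale, the value 1, is 0.05 m for a shift and 0.08 rad for a turn. A row lasts 1/8 s, in which the tool goes at most 62.5 mm and 10.7 degrees, less where a joint would pass 70% of its speed; a pose out of reach is approached as far as the arm can. A call with a number of a shift or a turn outside -1 to 1 is refused whole. A call with a gripper value outside its range is refused whole. OPENING is the gripper's target within -1 to 1 (fully open at 1, half-way at 0, shut at -1), set as the call begins (- or left out, the last holds). The fingers move at their own pace and stop on an object; FORCE is the grip in N (left out, the last holds). Time passes only in rows, so rows that do not move let the fingers close, or fill a call up. It gives the time, the measured TCP pose, the force, the opening and the grip force at its end, in the units of the state.
- arm.sense(): the state, without advancing time (a new reading comes with each control period).
- optics.read_camera(name): name is "side" or "top"; returns the picture (384x512x3 uint8, blue, green, red); there is no depth.
- optics.calibration(name): a dict with "fx", "fy", "cx", "cy" (pixels), "eye" and "attitude" of the camera in the world. Camera axes: x right, y down, z forward; pixel columns grow to the right and rows downward; lengths in mm; the calibration is good to about 2 mm. A picture is of the moment at which its call begins. calibration takes no time and is no camera call.
- arm.sign_off(): hands the job in; it is judged then, once.
The state is a dict: "t": time; "joint_positions": joint angles; "joint_vel": joint speeds; "effort": joint torques, N m; "eef_pos": TCP position; "orientation": TCP orientation; "contact_force": force on the tool from outside, world axes, zero at the start; "moment": the same for the moment, N m; "gripper_width": finger opening in mm; "grip_force": force on a finger pad.
Only numpy, scipy, OpenCV 4.12 (cv2) and the standard library are available. Lean on these libraries where they do the work, as an engineer would, in place of code of your own. Each camera call takes 0.05 s, during which the arm holds its last target. There are 200 camera calls.

## Working session

There is one attempt and no reset: what is moved stays moved. The work goes in short steps, Python scripts to look and compute and a shell command to move; the robot and the scene stay as the last step left them, time stands still between calls to the robot, and variables do not carry over. Pictures are saved under pics/ and viewed, at most 10 in all, crops included, and the job is handed in when it is done.

```bash
ls; mkdir -p pics
python3 - <<'E'
from plant import arm, optics
import cv2
print(arm.sense())
for n in("side","top"):
    print(n,optics.calibration(n)); cv2.imwrite(f"pics/{n}0.png",optics.read_camera(n))
E
```

```text
pics
{'t': 0.0, 'joint_positions': array([ 1.45511351e+00,  3.59368216e-01,  1.10665596e-02, -3.32666483e-04,
       -1.22408405e+00, -2.88094751e-01]), 'joint_vel': array([-0.00021428,  0.00142586, -0.00054781,  0.00010459, -0.00033457,
        0.00011317]), 'effort': array([-2.69040044e-05, -5.82719100e+01,  2.93063825e+01,  6.99740812e+00,
        6.98815507e-03, -1.63716059e-04]), 'eef_pos': array([265.04729809, 620.26499109, 225.641254  ]), 'orientation': array([ 3.07617222e+00, -6.29803826e-01, -2.74395337e-04]), 'contact_force': array([ 0.6987966 ,  0.22835248, -0.21538831]), 'moment': array([-0.02177536,  0.0506345 , -0.02888406]), 'grip_force': 0.0, 'gripper_width': 87.44548319074383}
side {'fx': 381.87211942146416, 'fy': 381.87211942146416, 'cx': 256.8736229258744, 'cy': 195.94988434912713, 'eye': array([576.43586445, 748.78415952, 563.6210224 ]), 'attitude': array([-0.13904162,  2.74784715, -1.4529966 ])}
top {'fx': 411.179000170733, 'fy': 411.179000170733, 'cx': 251.80290181134714, 'cy': 191.91238347962664, 'eye': array([537.7009146 ,  33.49915143, 930.95122693]), 'attitude': array([-2.17608773,  2.16703593, -0.13235719])}
```

Run:
```python
import cv2
for n in("side","top"):
    cv2.imwrite(f"pics/{n}0b.png",cv2.resize(cv2.imread(f"pics/{n}0.png"),(800,600),interpolation=cv2.INTER_CUBIC))
```

```text
(no output)
```

View pics/side0b.png

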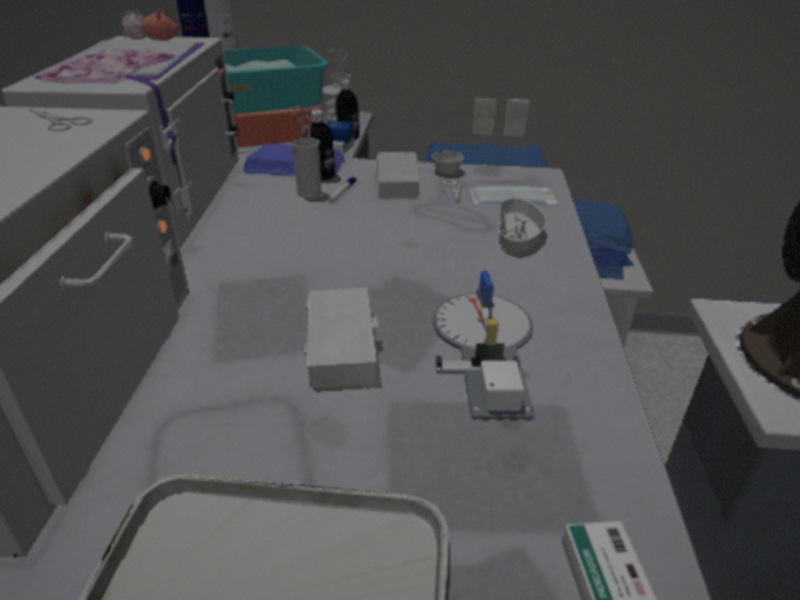

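View pics/top0b.png

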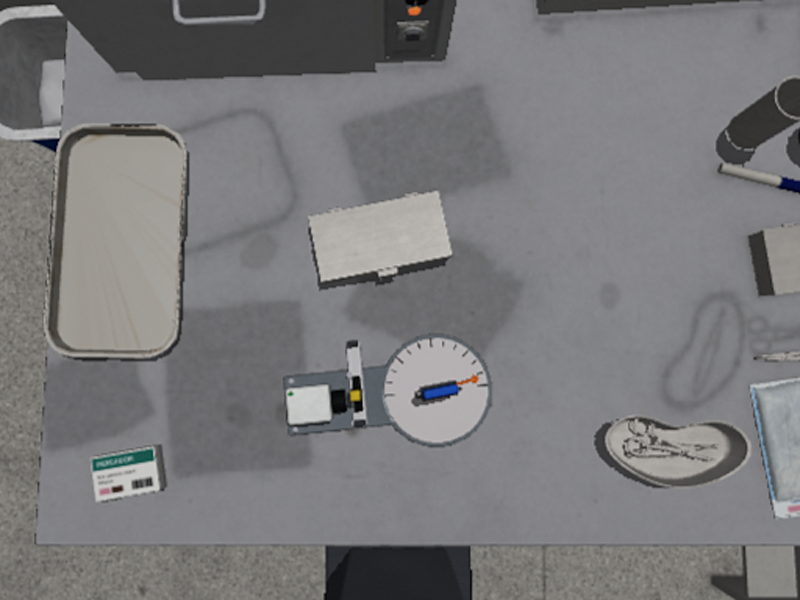

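The side view shows the stand with the box beyond it. In the top view (800 px scale) the disc is at about (437,390), the yellow grip at (355,397), the fin at (438,391) and the box tab at (388,272). I'll enlarge the top view next.

```bash
cat > h.py <<'E'
import numpy as np
from scipy.spatial.transform import Rotation as R
from plant import arm, optics
def toworld(n,u,v,z):
    c=optics.calibration(n); d=R.from_rotvec(c["attitude"]).apply([(u-c["cx"])/c["fx"],(v-c["cy"])/c["fy"],1])
    return c["eye"]+d*(z-c["eye"][2])/d[2]
def topix(n,p):
    c=optics.calibration(n); q=R.from_rotvec(c["attitude"]).inv().apply(np.array(p)-c["eye"])
    return np.array([c["cx"]+c["fx"]*q[0]/q[2],c["cy"]+c["fy"]*q[1]/q[2]])
E
python3 - <<'E'
import cv2
im=cv2.imread("pics/top0.png")[115:295,175:325]
cv2.imwrite("pics/top0c.png",cv2.resize(im[:,:],None,fx=3.3,fy=3.3,interpolation=cv2.INTER_CUBIC))
from h import *
print(topix("top",[500,0,0]),topix("top",[600,0,0]),topix("top",[500,100,0]))
E
```

```text
[261.19926562 253.77217932] [261.24192923 209.22161699] [216.54395401 253.64071794]
```

View pics/top0c.png

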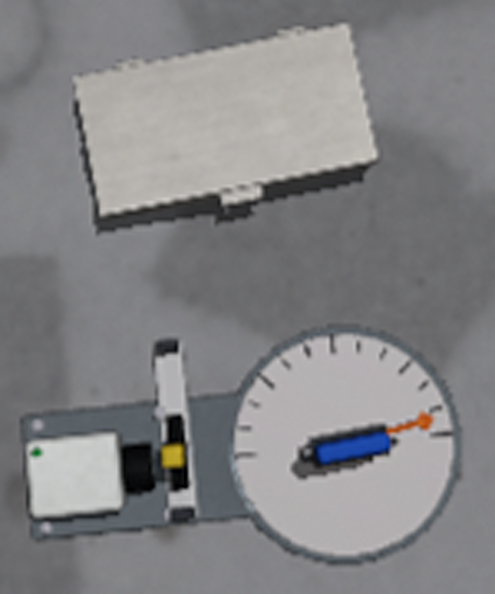

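Run:
```python
import cv2, numpy as np
from h import *
im=cv2.imread("pics/top0.png"); hsv=cv2.cvtColor(im,cv2.COLOR_BGR2HSV)
def mask(lo,hi,box):
    m=cv2.inRange(hsv,lo,hi); k=np.zeros_like(m); x0,y0,x1,y1=box; k[y0:y1,x0:x1]=m[y0:y1,x0:x1]; return k
def pts(m): ys,xs=np.nonzero(m); return np.c_[xs,ys].astype(np.float32)
B=(175,115,325,295)
for n,lo,hi,z in(("blue",(105,120,60),(130,255,255),88),("yel",(18,100,90),(35,255,255),87),("orange",(5,120,100),(17,255,255),12)):
    p=pts(mask(lo,hi,B)); r=cv2.minAreaRect(p); c=p.mean(0)
    bp=cv2.boxPoints(r); w=np.array([toworld("top",*q,z)[:2] for q in bp])
    e=[w[1]-w[0],w[2]-w[1]]
    print(n,len(p),c,toworld("top",*c,z)[:2],[(np.linalg.norm(a),np.degrees(np.arctan2(a[1],a[0]))) for a in e])
    q=np.array([toworld("top",*a,z)[:2] for a in p]); q-=q.mean(0); v=np.linalg.svd(q,full_matrices=False)[2][0]; print(" pca",np.degrees(np.arctan2(v[1],v[0])))
# disc
g=cv2.cvtColor(im,cv2.COLOR_BGR2GRAY); m=np.zeros_like(g); m[213:285,246:316]=(g[213:285,246:316]>150)*255
cs=max(cv2.findContours(m,0,1)[0],key=cv2.contourArea); h=cv2.convexHull(cs)
el=cv2.fitEllipse(h); print("disc",el,toworld("top",*el[0],10))
# box lid
m=np.zeros_like(g); m[118:190,192:292]=(g[118:190,192:292]>140)*255
m=cv2.morphologyEx(m,cv2.MORPH_OPEN,np.ones((9,9)))
cs=max(cv2.findContours(m,0,1)[0],key=cv2.contourArea); r=cv2.minAreaRect(cs); bp=cv2.boxPoints(r)
w=np.array([toworld("top",*q,42)[:2] for q in bp]); print("box",w,w.mean(0)); 
for a in (w[1]-w[0],w[2]-w[1]): print(np.linalg.norm(a),np.degrees(np.arctan2(a[1],a[0])))
# plate
for p in((22,415),(35,538)): print(toworld("top",175+p[0]/3.3,115+p[1]/3.3,8))
for p in((166,345),(182,515)): print(toworld("top",175+p[0]/3.3,115+p[1]/3.3,45))
```

```text
blue 141 [281.48935 250.30496] [510.65967498 -38.08971001] [(np.float64(44.379526043131875), np.float64(-78.63332888593997)), (np.float64(12.636495359206451), np.float64(-168.96876590807597))]
 pca 101.39720635393218
yel 46 [226.93478 252.93478] [505.00323713  72.72812716] [(np.float64(12.18298766139845), np.float64(-89.82631915558878)), (np.float64(12.060179605648054), np.float64(-179.4728669341849))]
 pca -130.0963859928602
orange 31 [300.25806 243.06451] [524.28269898 -86.35550045] [(np.float64(30.112641461362806), np.float64(-65.67625412227083)), (np.float64(8.918444651292678), np.float64(-155.83811607755868))]
 pca -74.40024771541792
disc ((278.7439270019531, 249.34121704101562), (65.86334991455078, 66.35227966308594), 162.43382263183594) [510.2597424  -38.61847329  10.        ]
box [[756.16268642 144.19152862]
 [795.57925827 -41.7404943 ]
 [700.052881   -60.01203564]
 [661.75974339 124.00099503]] [728.38864227  41.60999843]
190.0641556988221 -78.0308135436702
97.2580998068711 -169.17169678781383
[528.45828179 177.28671791   8.        ]
[446.94703305 166.83898245   8.        ]
[574.42732646  78.89745035  45.        ]
[465.32987003  67.47967601  45.        ]
```

```bash
cat >> h.py <<'E'
def need(x,y,z,closing_deg):
    s=arm.sense(); r=R.from_rotvec(s["orientation"]); 
    d=r.inv().apply(np.array([x,y,z])-s["eef_pos"])
    ty=r.apply([0,1,0]); cur=np.degrees(np.arctan2(ty[1],ty[0])); t=(closing_deg-cur+90)%180-90
    print("t",s["t"],"pos",s["eef_pos"].round(1),"tz",r.apply([0,0,1]).round(3),"closing",round(cur,1),"F",s["contact_force"].round(1),"w",round(s["gripper_width"],1),"g",round(s["grip_force"],1))
    print("shift rows",(d/50).round(3),"rz total",round(-np.radians(t)/.08,2))
E
python3 -m creep '[[0.5,0.5,0,0,0,0],[0.55,0.51,0,0,0,0],[0.55,0.51,0,0,0,0],[0.55,0.51,0,0,0,0],[0.55,0.51,0,0,0,0],[0.55,0.51,0,0,0,0],[0.55,0.51,0,0,0,0],[0.55,0.51,0,0,0,0]]' 1
python3 -m creep '[[0.55,0.51,0,0,0,0],[0.55,0.51,0,0,0,0],[0.55,0.51,0,0,0,0],[0.55,0.51,0,0,0,0],[0.55,0.51,0,0,0,0],[0.55,0.51,0,0,0,0],[0.5,0.5,0,0,0,0],[0.4,0.4,0,0,0,0]]'
python3 -m creep '[[0,0,0.26,0,0,-0.8],[0,0,0.26,0,0,-0.8],[0,0,0.26,0,0,-0.8],[0,0,0.26,0,0,-0.8],[0,0,0.26,0,0,-0.8],[0,0,0.26,0,0,-0.8],[0,0,0.26,0,0,-0.8],[0,0,0.26,0,0,-0.8]]'
python3 -c "
from h import *
need(505,72.8,56,96.2)"
```

```text
t: 1.1
eef_pos: [385.5, 346.8, 226.3]
orientation: [3.077, -0.63, -0.0]
contact_force: [0.5, 0.1, 0.6]
gripper_width: 87.7
grip_force: 0.0
t: 2.1
eef_pos: [500.7, 82.1, 226.3]
orientation: [3.077, -0.631, -0.001]
contact_force: [0.8, -0.6, -0.0]
gripper_width: 87.6
grip_force: 0.0
t: 3.1
eef_pos: [500.3, 83.4, 121.9]
orientation: [3.137, 0.173, -0.001]
contact_force: [-0.7, -0.1, -0.7]
gripper_width: 87.8
grip_force: 0.0
t 3.1 pos [500.3  83.4 121.9] tz [-0.001 -0.    -1.   ] closing -83.7 F [-0.7 -0.1 -0.7] w 87.8 g 0.0
shift rows [0.071 0.221 1.318] rz total 0.03
```

```bash
python3 -m creep '[[0.03,0.11,0,0,0,0],[0.04,0.11,0,0,0,0],[0,0,0.25,0,0,0],[0,0,0.25,0,0,0],[0,0,0.25,0,0,0],[0,0,0.25,0,0,0],[0,0,0.2,0,0,0],[0,0,0.12,0,0,0]]'
python3 - <<'E'
from h import *
import cv2
need(505,72.8,56,96.2)
a=optics.read_camera("side"); b=optics.read_camera("top")
u,v=map(int,topix("side",[505,73,60])); u2,v2=map(int,topix("top",[505,73,60]))
cv2.imwrite("pics/g1.png",cv2.resize(np.hstack([a[v-60:v+60,u-60:u+60],b[v2-60:v2+60,u2-60:u2+60]]),(800,400),interpolation=cv2.INTER_CUBIC))
E
```

```text
t: 4.1
eef_pos: [505.0, 72.9, 55.7]
orientation: [3.137, 0.17, -0.001]
contact_force: [-0.3, -0.3, -0.2]
gripper_width: 87.8
grip_force: 0.0
t 4.1 pos [505.   72.9  55.7] tz [-0.001 -0.    -1.   ] closing -83.8 F [-0.3 -0.3 -0.2] w 87.8 g 0.0
shift rows [-0.001  0.001 -0.005] rz total 0.0
```

View pics/g1.png

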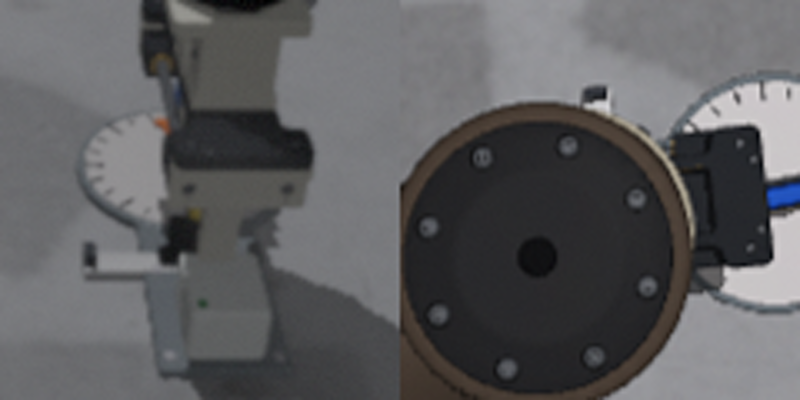

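The near finger stands in front of the post, with yellow just visible at its left edge (192,213). That fits the parallax, so I'm closing.

```bash
python3 -m creep '[[0,0,0,0,0,0],[0,0,0,0,0,0],[0,0,0,0,0,0],[0,0,0,0,0,0],[0,0,0,0,0,0],[0,0,0,0,0,0],[0,0,0,0,0,0],[0,0,0,0,0,0]]' -1 20
python3 -c "
from h import *
need(505+41.5*.994,72.8+41.5*.108,56,96.2)"
```

```text
t: 5.2
eef_pos: [505.3, 72.9, 56.6]
orientation: [3.137, 0.17, -0.0]
contact_force: [1.7, -4.1, -0.1]
gripper_width: 13.8
grip_force: 20.0
t 5.2 pos [505.3  72.9  56.6] tz [-0. -0. -1.] closing -83.8 F [ 1.7 -4.1 -0.1] w 13.8 g 20.0
shift rows [0.825 0.001 0.011] rz total 0.0
```

```bash
python3 -m creep '[[0.1,0,0,0,0,0],[0.12,0,0,0,0,0],[0.12,0,0,0,0,0],[0.12,0,0,0,0,0],[0.12,0,0,0,0,0],[0.12,0,0,0,0,0],[0.06,0,0,0,0,0],[0,0,0,0,0,0]]'
python3 -m creep '[[0.03,0,0,0,0,0],[0.03,0,0,0,0,0],[0.03,0,0,0,0,0],[0,0,0,0,0,0],[0,0,0,0,0,0],[0,0,0,0,0,0],[0,0,0,0,0,0],[0,0,0,0,0,0]]'
```

```text
t: 6.2
eef_pos: [543.6, 77.1, 56.6]
orientation: [3.137, 0.17, 0.001]
contact_force: [0.2, -2.8, 1.1]
gripper_width: 13.9
grip_force: 20.0
t: 7.2
eef_pos: [546.5, 77.3, 56.5]
orientation: [3.137, 0.17, -0.003]
contact_force: [-7.3, -1.6, 6.2]
gripper_width: 13.6
grip_force: 20.0
```

```bash
python3 -m creep '[[0.03,0,0,0,0,0],[0.03,0,0,0,0,0],[0,0,0,0,0,0],[0,0,0,0,0,0],[0,0,0,0,0,0],[0,0,0,0,0,0],[0,0,0,0,0,0],[0,0,0,0,0,0]]'
```

```text
t: 8.2
eef_pos: [546.7, 77.2, 56.5]
orientation: [3.136, 0.169, -0.01]
contact_force: [-17.0, 1.9, 16.1]
gripper_width: 13.9
grip_force: 20.0
```

```bash
python3 -m creep '[[-0.05,0,0,0,0,0],[0,0,0,0,0,0],[0,0,0,0,0,0],[0,0,0,0,0,0],[0,0,0,0,0,0],[0,0,0,0,0,0],[0,0,0,0,0,0],[0,0,0,0,0,0]]' 0.5
python3 -m creep '[[0,0,-0.1,0,0,0],[0,0,-0.25,0,0,0],[0,0,-0.25,0,0,0],[0,0,-0.25,0,0,0],[0,0,-0.25,0,0,0],[0,0,-0.2,0,0,0],[0,0,-0.1,0,0,0],[0,0,0,0,0,0]]'
python3 -c "
from h import *
need(510.5,-38.3,56,11.4)"
```

```text
t: 9.2
eef_pos: [548.0, 77.6, 56.6]
orientation: [3.137, 0.17, 0.0]
contact_force: [0.4, -0.5, -1.0]
gripper_width: 65.7
grip_force: 0.0
t: 10.2
eef_pos: [548.1, 77.7, 126.8]
orientation: [-3.137, -0.17, -0.001]
contact_force: [0.1, -0.1, -0.3]
gripper_width: 65.8
grip_force: 0.0
t 10.2 pos [548.1  77.7 126.8] tz [ 0.  0. -1.] closing -83.8 F [ 0.1 -0.1 -0.3] w 65.8 g 0.0
shift rows [-0.998  2.225  1.415] rz total 18.5
```

```bash
python3 -m creep '[[-0.12,0.27,0,0,0,0],[-0.12,0.27,0,0,0,0],[-0.13,0.28,0,0,0,0],[-0.13,0.28,0,0,0,0],[-0.13,0.28,0,0,0,0],[-0.13,0.28,0,0,0,0],[-0.12,0.28,0,0,0,0],[-0.12,0.28,0,0,0,0]]'
python3 -m creep '[[0,0,0,0,0,0.9],[0,0,0,0,0,1],[0,0,0,0,0,1],[0,0,0,0,0,1],[0,0,0,0,0,1],[0,0,0,0,0,1],[0,0,0,0,0,1],[0,0,0,0,0,1]]'
python3 -m creep '[[0,0,0,0,0,1],[0,0,0,0,0,1],[0,0,0,0,0,1],[0,0,0,0,0,1],[0,0,0,0,0,1],[0,0,0,0,0,1],[0,0,0,0,0,1],[0,0,0,0,0,1]]'
python3 -m creep '[[0,0,0,0,0,1],[0,0,0,0,0,0.8],[0,0,0,0,0,0.8],[0,0,0,0,0,0],[0,0,0,0,0,0],[0,0,0,0,0,0],[0,0,0,0,0,0],[0,0,0,0,0,0]]'
python3 -c "
from h import *
need(510.5,-38.3,56,11.4)"
```

```text
t: 11.2
eef_pos: [510.0, -39.1, 126.6]
orientation: [3.137, 0.17, 0.0]
contact_force: [-0.5, -0.3, -0.3]
gripper_width: 65.6
grip_force: 0.0
t: 12.2
eef_pos: [510.2, -38.6, 126.5]
orientation: [3.033, -0.817, -0.0]
contact_force: [-0.4, -0.2, 0.7]
gripper_width: 65.8
grip_force: 0.0
t: 13.2
eef_pos: [510.2, -38.6, 126.5]
orientation: [2.622, -1.73, -0.0]
contact_force: [-0.4, -0.1, 0.6]
gripper_width: 65.6
grip_force: 0.0
t: 14.2
eef_pos: [510.3, -38.1, 126.6]
orientation: [-2.431, 1.989, 0.0]
contact_force: [-0.0, -0.5, 0.6]
gripper_width: 65.8
grip_force: 0.0
t 14.2 pos [510.3 -38.1 126.6] tz [ 0.  0. -1.] closing -168.6 F [-0.  -0.5  0.6] w 65.8 g 0.0
shift rows [ 0.004 -0.003  1.411] rz total 0.0
```

```bash
python3 -m creep '[[0,0,0.2,0,0,0],[0,0,0.25,0,0,0],[0,0,0.25,0,0,0],[0,0,0.25,0,0,0],[0,0,0.25,0,0,0],[0,0,0.2,0,0,0],[0,0,0,0,0,0],[0,0,0,0,0,0]]'
python3 -m creep '[[0,0,0,0,0,0],[0,0,0,0,0,0],[0,0,0,0,0,0],[0,0,0,0,0,0],[0,0,0,0,0,0],[0,0,0,0,0,0],[0,0,0,0,0,0],[0,0,0,0,0,0]]' -1 20
python3 - <<'E'
from h import *
import cv2
need(510.5,-38.3,56,59.4)
a=optics.read_camera("side"); b=optics.read_camera("top")
u,v=map(int,topix("side",[520,10,50])); u2,v2=map(int,topix("top",[560,10,60]))
cv2.imwrite("pics/g2.png",cv2.resize(np.hstack([a[v-75:v+75,u-75:u+75],b[v2-75:v2+75,u2-75:u2+75]]),(800,400),interpolation=cv2.INTER_CUBIC))
E
```

```text
t: 15.2
eef_pos: [510.6, -38.1, 56.8]
orientation: [-2.431, 1.989, -0.0]
contact_force: [-0.2, 0.3, -0.5]
gripper_width: 65.6
grip_force: 0.0
t: 16.2
eef_pos: [511.3, -37.9, 56.7]
orientation: [-2.43, 1.989, -0.002]
contact_force: [5.2, -0.1, -4.9]
gripper_width: 12.0
grip_force: 20.0
t 16.2 pos [511.3 -37.9  56.7] tz [ 0.002  0.    -1.   ] closing -168.6 F [ 5.2 -0.1 -4.9] w 12.0 g 20.0
shift rows [0.005 0.018 0.014] rz total -10.47
```

View pics/g2.png

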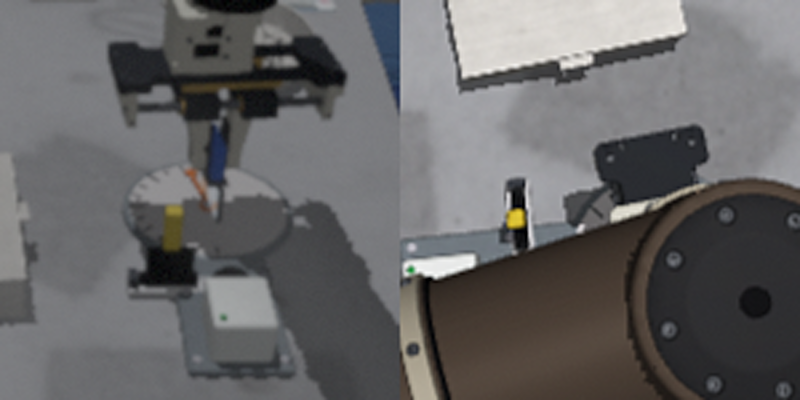

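The left half shows the shutter open, with the yellow grip at (172,225) and the lens clear, and the blue fin held at (217,155). The right half shows the grip at the end of its rail. Now turning the mirror.

```bash
python3 -m creep '[[0,-0.02,0,0,0,-0.3],[0,0,0,0,0,-0.6],[0,0,0,0,0,-0.7],[0,0,0,0,0,-0.7],[0,0,0,0,0,-0.7],[0,0,0,0,0,-0.7],[0,0,0,0,0,-0.7],[0,0,0,0,0,-0.7]]'
python3 -m creep '[[0,0,0,0,0,-0.7],[0,0,0,0,0,-0.7],[0,0,0,0,0,-0.7],[0,0,0,0,0,-0.7],[0,0,0,0,0,-0.7],[0,0,0,0,0,-0.7],[0,0,0,0,0,-0.7],[0,0,0,0,0,-0.47]]'
python3 -m creep '[[0,0,0,0,0,0],[0,0,0,0,0,0],[0,0,0,0,0,0],[0,0,0,0,0,0],[0,0,0,0,0,0],[0,0,0,0,0,0],[0,0,0,0,0,0],[0,0,0,0,0,0]]'
python3 - <<'E'
from h import *
import cv2
need(511,-38.3,56,59.4)
a=optics.read_camera("side"); b=optics.read_camera("top")
cv2.imwrite("pics/s3.png",a); cv2.imwrite("pics/t3.png",b)
u,v=map(int,topix("side",[540,-20,20])); u2,v2=map(int,topix("top",[580,-10,60]))
cv2.imwrite("pics/g3.png",cv2.resize(np.hstack([a[v-50:v+50,u-50:u+50],b[v2-50:v2+50,u2-50:u2+50]]),(800,400),interpolation=cv2.INTER_CUBIC)); print(u,v,u2,v2)
for r in (50,60): 
  th=np.radians(22.1); print(topix("side",[511+r*np.cos(th),-38.3+r*np.sin(th),12]))
E
```

```text
t: 17.3
eef_pos: [510.9, -38.1, 56.7]
orientation: [2.785, -1.452, -0.001]
contact_force: [1.1, -0.4, 0.1]
gripper_width: 11.8
grip_force: 20.0
t: 18.3
eef_pos: [510.5, -38.5, 56.7]
orientation: [3.03, -0.826, -0.002]
contact_force: [-0.2, -1.7, 1.8]
gripper_width: 11.8
grip_force: 20.0
t: 19.3
eef_pos: [510.6, -38.4, 56.6]
orientation: [3.029, -0.83, -0.002]
contact_force: [-3.6, -4.0, 5.7]
gripper_width: 11.7
grip_force: 20.0
t 19.3 pos [510.6 -38.4  56.6] tz [-0.001 -0.001 -1.   ] closing -120.6 F [-3.6 -4.   5.7] w 11.7 g 20.0
shift rows [ 0.006 -0.006  0.013] rz total -0.01
297 204 266 216
[290.16124007 206.75777565]
[286.35742429 207.39817453]
```

View pics/g3.png

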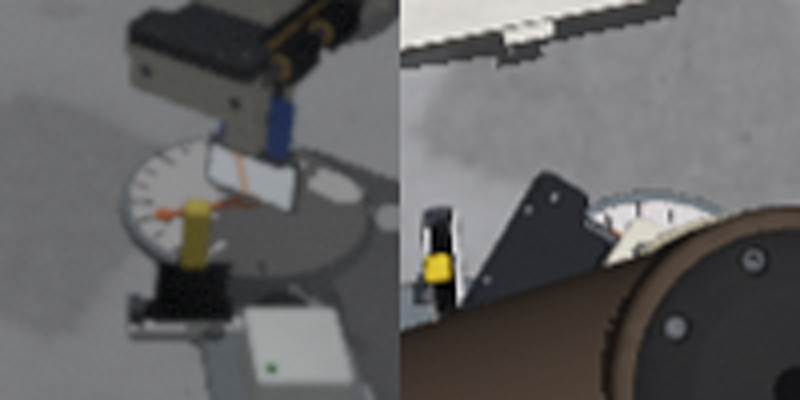

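Run:
```python
from h import *
import cv2
for z in(10,14):
  p=toworld("side",247+163/4,154+215/4,z); d=p[:2]-[510.5,-38.3]; print(p,np.linalg.norm(d),np.degrees(np.arctan2(d[1],d[0])))
print("tab top",toworld("top",175+241/3.3,115+191/3.3,42)," in side:",topix("side",[676,31,40]))
print("spot",topix("side",[685.3,32.8,18]))
im=cv2.imread("pics/side0.png"); u,v=238,208
A=im[v-40:v+40,u-50:u+30]; B=cv2.imread("pics/s3.png")[v-40:v+40,u-50:u+30]
print("diff box",np.abs(A[10:70,10:60].astype(int)-B[10:70,10:60]).mean())
cv2.imwrite("pics/box.png",cv2.resize(A,None,fx=7,fy=7,interpolation=cv2.INTER_CUBIC))
# lid corners in side
for s in(-94,94):
  for w in(-44,44):
    th=np.radians(11.5); print(s,w,topix("side",[728.4+w*np.cos(th)-s*np.sin(th),41.6+w*np.sin(th)+s*np.cos(th),42])-[u-50,v-40])
```

```text
[563.09224395 -17.41049335  10.        ] 56.589006101214196 21.662851120157132
[563.18865373 -11.87461504  14.        ] 58.944000561973084 26.635524464731493
tab top [676.60817938  30.47606007  42.        ]  in side: [239.63657859 206.26279643]
spot [235.73604854 213.97512181]
diff box 12.516111111111112
-94 -44 [45.29114267 16.14797281]
-94 44 [10.25957969 17.72751355]
94 -44 [50.29428263 63.46513286]
94 44 [ 8.60526446 65.84981105]
```

View pics/box.png

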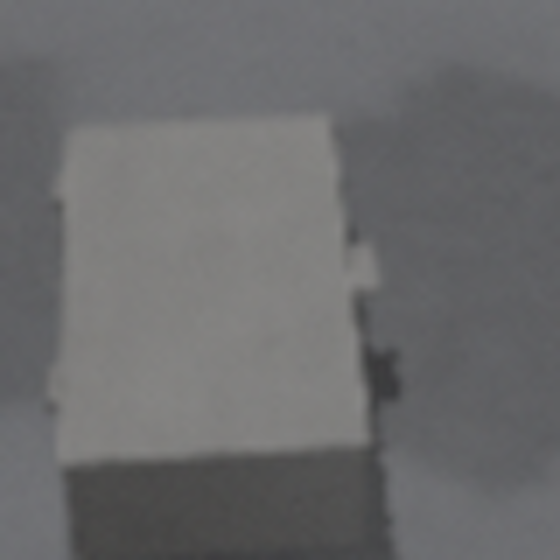

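Run:
```python
from h import *
import cv2
from scipy.optimize import least_squares
im=cv2.imread("pics/side0.png"); s3=cv2.imread("pics/s3.png")
def show(i,x0,y0,x1,y1): return cv2.resize(i[y0:y1,x0:x1],(400,400),interpolation=cv2.INTER_CUBIC)
cv2.imwrite("pics/pp.png",np.hstack([show(im,272,170,342,240),show(s3,272,170,342,240)]))
g=cv2.cvtColor(im,cv2.COLOR_BGR2GRAY)
def proj(c,r,z,n=36):
    return np.array([topix("side",[c[0]+r*np.cos(a),c[1]+r*np.sin(a),z]) for a in np.linspace(0,2*np.pi,n)])
P=proj((510.5,-38.3),80,8); print("disc80 extents z8",P.min(0),P.max(0))
for z in(8,10,12,14): 
  for th in (-73.8,22.0): print(z,th,topix("side",[510.5+59*np.cos(np.radians(th)),-38.3+59*np.sin(np.radians(th)),z]))
```

```text
disc80 extents z8 [277.02996542 187.50301453] [341.34182964 224.87449876]
8 -73.8 [302.23537452 192.02429849]
8 22.0 [286.83100629 208.63581894]
10 -73.8 [302.29784443 191.39108091]
10 22.0 [286.879158   207.98062189]
12 -73.8 [302.36045485 190.75643905]
12 22.0 [286.92742519 207.32385355]
14 -73.8 [302.42320626 190.12036809]
14 22.0 [286.97580827 206.66550825]
```

View pics/pp.png

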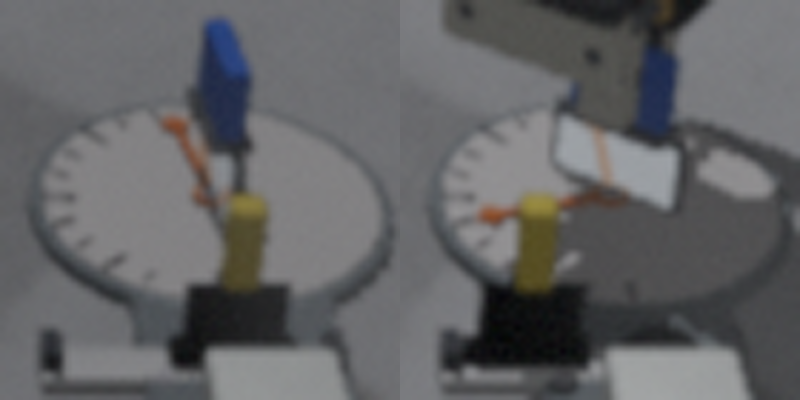

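```bash
python3 -c "
from plant import arm
print(arm.sign_off())"
```

```text
the job is handed in; nothing more can be done
None
```

I slid the shutter to its open stop first, then turned the mirror until its pointer reads about 22–23° against a spot bearing of about 22°. I handed the job in at about 19 s with the gripper still holding the mirror there, and the box was never touched; no verdict came back.

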